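Hold the print-head guard open for a rinse

ROBOT

A 6-joint arm with a two-finger parallel gripper is mounted at the origin on the work surface. World frame = base frame: x ahead of the robot, y to its left, z up, the work surface at z = 0. Lengths are in m, angles in degrees, forces in N, time in s.
With the tool pointing down it reaches from about 0.25 to 0.725 m from the base axis. Payload 9.7 kg.
Tool frame: the origin (TCP) lies midway between the tips of the shut fingers; the grasp point (between the pads) lies bot.grasp_offset behind it (bot.grasp_offset is the distance from the TCP to the grasp point, in m); x points along the fingers, y is the direction in which the jaws open and shut, and the axes are right-handed (so a half turn about x gives the same grasp; the last joint's range is limited). The gripper opens to 85 mm and grips with 20 to 120 N. Pads are 22 mm wide; open, the fingers measure 114 mm over their backs; the gripper's body (76 mm by 85 mm) begins 54 mm behind the grasp point. The pads swing forward as they close: fully open they stand 13 mm farther back than shut.
Start: joints at [-72.25, 4.979, 10.078, 95.1, 0, 90], TCP at [0.168, -0.524, 0.207] pointing down, gripper open.
Joint ranges: [-179.16, 179.16], [-48.56, 103.87], [-65.8, 70.77], [-126.05, 130.52], [-82.76, 87.17], [-180, 180]. Speed limits (degrees/s): [127.2, 127.2, 147.25, 180, 180, 180].

INTERFACE

Orientations are given as [roll, pitch, yaw] about the fixed x, y, z axes, in that order (R = Rz(yaw) Ry(pitch) Rx(roll)).
In Python, from workcell import status, camera, bot gives the robot as it stands.
- The arm moves only by the shell command python3 -m jog 'ROWS' [OPENING] [FORCE]. ROWS is text: rows parted by semicolons, each of 4 numbers parted by spaces: the shift along the tool's x, y, z in mm, then the turn about the tool's x in degrees. A call has exactly 8 rows; each row is the pose to reach, as a shift and turn from the pose commanded when the call began, along the tool's axes at that moment; what a row does not reach only later rows make up. A row lasts 1/8 s, in which the tool goes at most 62.5 mm and 10.7 degrees, less where a joint would pass 70% of its speed; a pose out of reach is approached as far as the arm can. A call with a gripper value outside its range is refused whole. OPENING is the opening, from 0 (shut) to 1 (fully open), set as the call begins (- or left out, the last holds). The fingers move at their own pace and stop on an object; FORCE is the grip in N (left out, the last holds). Time passes only in rows, so rows that repeat a pose let the fingers close, or fill a call up. It gives the time, the measured TCP pose, the force and the opening at its end, in the units of the state.
- status.get_obs(): the state, without advancing time (a new reading comes with each control period).
- camera(name): name is "scene" or "top"; returns a dict with "color" (480x640x3 uint8, red, green, blue), "vfov" (degrees; the focal length in pixels is half the picture's height over the tangent of half this angle, whatever the lens; pixels are square), "cx", "cy" (the principal point, pixels), "rvec" (rotation vector, rad) and "tvec" (3), from world to camera coordinates, as OpenCV has them. Camera axes: x right, y down, z forward; pixel columns grow to the right and rows downward; lengths in m; the calibration is good to about 2 mm. A picture is of the moment at which its call begins. There is no depth.
- bot.job_done(): hands the job in, once; it reports no verdict.
The state is a dict: "time": time; "q": joint angles; "qd": joint speeds; "joint_efforts": joint torques, N m; "ee_pos": TCP position; "tcp_rot": TCP orientation; "wrist_force": force on the tool from outside, world axes, zero at the start; "torque": the same for the moment, N m; "opening": finger opening in m.
Only numpy, scipy, OpenCV 4.12 (cv2) and the standard library are available. Lean on these libraries where they do the work, as an engineer would, in place of code of your own. Each camera call takes 0.05 s, during which the arm holds its last target. There are 200 camera calls.

TASK

Get the coder's print head ready for rinsing: set the red rinse cup gently, upright and centred, on the narrow raised stand and let go of it; then lift the bay's guard by its yellow bar to 50 degrees from closed. The guard falls shut by itself, so finish while still holding the bar in the gripper with the guard at 50 degrees, and leave everything else where it stands.

Things in the scene. Friction and masses are not known exactly. Their poses are not given: they have to be found in the camera images.
- cup: the rinse cup: an open, straight-sided round cup of red enamelled steel, 50 mm outside diameter, 70 mm tall, wall 3 mm, about 140 g, standing upright on the table. Origin: centre of its underside; z up.
- stand: the narrow stand, fixed: an aluminium foot of 90 mm diameter, a 24 mm stem and on top a flat round pad of 40 mm diameter with a black rubber top, 80 mm above the table. Origin: centre of its underside, on the table. It stands on one side of the bay and the cup on the other; which side is which varies.
- stand_top (a point): centre of the top face of the stand's pad, 80 mm above the table; the cup's underside goes here.
- bay: the print-head bay, fixed: an open-topped steel box, 180 mm (its x) by 220 mm (its y) by 115 mm tall, with a lower blue front wall (70 mm) and the black print head inside. Origin: centre of its underside, on the table. Its x axis points from the front wall (robot side) to the rear wall, where the guard is hinged; z up. The closed guard's bar lies 135 mm in front of the origin.
- guard (a joint): angle of the guard in rad: 0 = closed and level (as at the start), growing as the front edge lifts; stop at 1.4; 50 degrees = 0.873. A flat framed clear panel, 185 mm long from hinge to front edge, 220 mm wide, 6 mm thick, about 0.5 kg with the bar; it has no catch and no stay, and falls shut from any angle when let go.
- guard_hinge (a point): middle of the guard's hinge line, at the top of the bay's rear wall, 90 mm behind the bay's origin (+x of the bay) and 120 mm above the table. The hinge line runs along the bay's y axis.
- guard_bar (a point): middle of the guard's yellow round bar, 12 mm diameter, 144 mm long, parallel to the hinge and 225 mm from it, in the panel's plane, on two dark 12 mm arms 66 mm either side of its middle; it may turn between the fingers. Closed: 120 mm above the table, 34 mm clear of the panel's edge, 39 mm clear of the bay. At 50 degrees: 292 mm above the table, 145 mm from the hinge horizontally.
- solvent: bystander, leave alone: a closed white plastic bottle with a grey cap, 64 mm diameter, 160 mm tall. Origin: centre of its underside.
- wash: bystander, leave alone: a closed translucent green bottle with a white cap, 60 mm diameter, 130 mm tall. Origin: centre of its underside.
- orange: bystander, leave alone: an orange (fruit), 74 mm diameter, 70 mm tall. Origin: centre of its underside.
- roll: bystander, leave alone: a roll of white label paper standing on end, 80 mm diameter, 50 mm tall. Origin: centre of its underside.
- tin: bystander, leave alone: a small round aluminium tin, 48 mm diameter, 26 mm tall. Origin: centre of its underside.
- driver: bystander, leave alone: a screwdriver with a green handle, lying on the table. Origin: under the tool, on its long axis.
- mug: bystander, leave alone: a blue ceramic mug, 80 mm diameter, 90 mm tall; not the rinse cup. Origin: centre of its underside.

How it is judged (in metres and radians):
On the way, in this order (a step that is already met when the one before it is completed fails the run):
1. the cup stands upright and centred on the stand's pad, let go (horizontal distance between cup and stand_top below 0.015 m and z of cup in the frame of stand_top between -0.004 and 0.004 m and angle between cup's own z axis and vertical below 0.1 rad and linear speed of cup below 0.03 m/s and contact force between the fingers and cup below 0.1 N), for 0.3 s.
2. the guard is held by its bar at 50 degrees (45 to 55) (all of step 1 and value of joint guard between 0.785 and 0.96 rad and velocity of joint guard between -0.1 and 0.1 rad/s and contact force between the fingers and guard above 0.4 N and distance between the grasp point and guard_bar below 0.07 m), for 0.3 s.
At the end, for the whole second after the job is handed in: The cup stands upright (within 6 degrees), at rest and untouched by the fingers on the stand's pad, its centre within 15 mm of the pad's centre; the guard is still at 45 to 55 degrees, held by its yellow bar in the gripper's fingers, with no loose thing propping it (all of step 2 and contact force between guard and cup below 0.1 N and contact force between guard and solvent below 0.1 N and contact force between guard and wash below 0.1 N and contact force between guard and orange below 0.1 N and contact force between guard and roll below 0.1 N and contact force between guard and tin below 0.1 N and contact force between guard and driver below 0.1 N and contact force between guard and mug below 0.1 N); the arm keeps its last pose, push and grip.
It fails at once if the cup is dropped (moving faster than 0.5 m/s out of the fingers) (contact force between the fingers and cup below 0.05 N and linear speed of cup above 0.5 m/s).
It fails at once if a bystander is moved by more than 30 mm or tipped over (distance of any of solvent, wash, orange, roll, tin, driver, mug from where it was at the start of the episode above 0.03 m or angle between any of solvent, wash, orange, roll, tin, driver, mug's own z axis and vertical above 0.5 rad).
It also fails if it takes over 58 s, if anything falls off the work surface, if the arm or the gripper's body presses on something with over 40 N, if the wrist force passes 120 N, or if a joint passes its speed limit or range.

## Working session

There is one attempt and no reset: what is moved stays moved. The work goes in short steps, Python scripts to look and compute and a shell command to move; the robot and the scene stay as the last step left them, time stands still between calls to the robot, and variables do not carry over. Pictures are saved under pics/ and viewed, about 8 in all and at most 12, crops included, and the job is handed in when it is done.

```bash
mkdir -p pics; ls; cat > h.py <<'E'
import numpy as np, cv2
from workcell import status, camera, bot
from scipy.spatial.transform import Rotation as R
def snap(name,fn):
    c=camera(name); cv2.imwrite('pics/'+fn,cv2.cvtColor(c['color'],cv2.COLOR_RGB2BGR))
    np.savez('pics/'+fn[:-4]+'.npz',**c); return c
def load(fn): return dict(np.load('pics/'+fn+'.npz'))
def K(c):
    f=240/np.tan(np.radians(c['vfov'])/2); return np.array([[f,0,c['cx']],[0,f,c['cy']],[0,0,1.]])
def px2w(c,uv,z):
    Rm=cv2.Rodrigues(np.array(c['rvec'],float))[0]; t=np.array(c['tvec'],float).ravel()
    C=-Rm.T@t; d=Rm.T@np.linalg.inv(K(c))@np.array([*uv,1.]); return C+d*(z-C[2])/d[2]
def w2px(c,P):
    return cv2.projectPoints(np.array(P,float).reshape(-1,3),np.array(c['rvec'],float),np.array(c['tvec'],float),K(c),None)[0].reshape(-1,2)
E
python3 - <<'E'
from h import *
for n in('top','scene'):
    c=snap(n,n+'0.png'); print({k:v for k,v in c.items() if k!='color'})
print(status.get_obs(),bot.grasp_offset)
E
```

```text
pics
{'vfov': 47.480963722631365, 'cx': 316.61182299421114, 'cy': 240.6216646789717, 'rvec': array([ 2.137816  , -2.11108341,  0.19754811]), 'tvec': array([-0.05907296,  0.55162675,  1.18913791])}
{'vfov': 49.5884932395202, 'cx': 319.81273731943804, 'cy': 237.67166816615006, 'rvec': array([ 2.17489056,  0.90377328, -0.42050151]), 'tvec': array([-0.34464226, -0.22859119,  1.77326082])}
{'time': 0.1, 'q': array([-7.22514521e+01,  5.00866386e+00,  1.00375848e+01,  9.51014388e+01,
       -1.52870613e-03,  9.00009983e+01]), 'qd': array([-0.02118141,  0.0138356 ,  0.12309296,  0.03338604, -0.05847384,
       -0.00025679]), 'joint_efforts': array([ 7.27242405e-04, -5.21562552e+01,  4.65653229e+01,  1.60740840e-02,
        9.22454501e-05,  2.82497081e-05]), 'ee_pos': array([ 0.16757571, -0.52357909,  0.20683452]), 'tcp_rot': array([-88.79136331,  89.927466  , 108.95618725]), 'wrist_force': array([-0.53131952,  0.2654738 , -0.04722816]), 'torque': array([ 0.0334296 , -0.00128093,  0.0165402 ]), 'opening': 0.08561528894933822} 0.0187
```

View pics/top0.png

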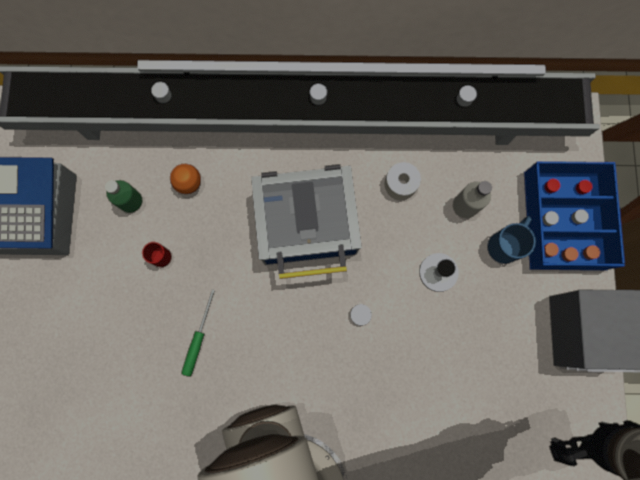

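View pics/scene0.png

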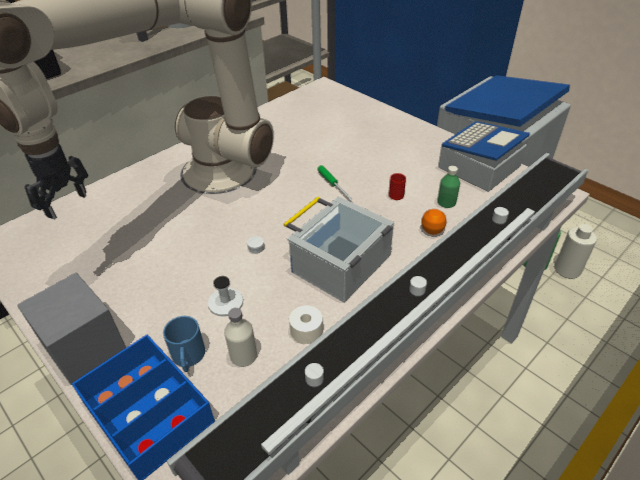

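The top view shows the red cup at (157,255), to the left (+y). The stand is at right, with its pad at (446,268), the bay is at (305,212) and the yellow bar runs from (279,273) to (346,270). I'll enlarge these for accurate reading.

```bash
python3 - <<'E'
from h import *
i=cv2.imread('pics/top0.png'); s=cv2.imread('pics/scene0.png')
def cr(im,x,y,w,h,k):return cv2.resize(im[y:y+h,x:x+w],None,fx=k,fy=k,interpolation=cv2.INTER_CUBIC)
a=np.hstack([cr(i,130,230,50,37,8),cr(i,415,245,50,37,8)])
b=np.hstack([cr(i,250,155,100,76,4)[:300], cr(i,255,240,100,75,4)])
im=np.vstack([a,b])
cv2.imwrite('pics/c1.png',im); print(im.shape)
E
```

```text
(596, 800, 3)
```

View pics/c1.png

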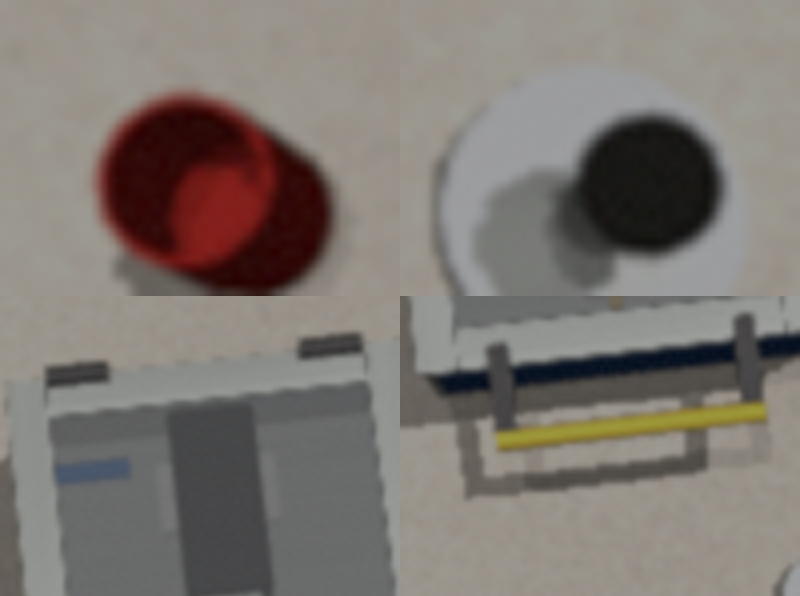

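The crops give these full-image positions: cup rim centre about (153.1,252.3), pad top centre about (445.9,267.6), bar ends about (278.9,275.9) and (346.4,268.4).

```bash
python3 - <<'E'
from h import *
c=load('top0'); s=load('scene0')
cup=px2w(c,(153.06,252.3),.07); pad=px2w(c,(445.9,267.56),.08)
a=px2w(c,(278.9,275.9),.12); b=px2w(c,(346.4,268.4),.12)
print(cup,pad,a,b,(a+b)/2,np.linalg.norm(a-b),np.degrees(np.arctan2(*(b-a)[:2])))
print('scene',w2px(s,[cup,pad,a,b]).round(1))
for n,uv,z in [('tin',(360,315),.026),('roll',(404,180),.05),('orange',(185,178),.035),('wash',(112,187),.13),('solv',(484,187),.16),('mug',(515,242),.09),('drvA',(212,292),.01),('drvB',(187,373),.015)]: print(n,px2w(c,uv,z).round(3))
print(R.from_euler('xyz',status.get_obs()['tcp_rot'],degrees=True).as_matrix().round(3))
im=cv2.imread('pics/scene0.png')
for p in w2px(s,[cup,pad,a,b]): cv2.circle(im,tuple(int(round(v*8)) for v in p),6,(0,255,0),-1,shift=3) if 0 else im.__setitem__((int(round(p[1])),int(round(p[0]))),(0,255,0))
def cr(im,x,y,w,h,k):return cv2.resize(im[y:y+h,x:x+w],None,fx=k,fy=k,interpolation=cv2.INTER_NEAREST)
cv2.imwrite('pics/c2.png',np.hstack([cr(im,375,165,50,50,5),cr(im,200,265,50,50,5),cr(im,275,190,60,50,5)]))
E
```

```text
[0.51770784 0.31192667 0.07      ] [ 0.49027248 -0.33730381  0.08      ] [0.46238435 0.02677168 0.12      ] [ 0.48021025 -0.11622515  0.12      ] [ 0.4712973  -0.04472674  0.12      ] 0.14410363155846403 172.89419771779745
scene [[397.1 177.8]
 [221.2 281.8]
 [318.2 198.5]
 [284.3 225.6]]
tin [ 0.387 -0.152  0.026]
roll [ 0.698 -0.253  0.05 ]
orange [0.701 0.259 0.035]
wash [0.65  0.392 0.13 ]
solv [ 0.652 -0.404  0.16 ]
mug [ 0.548 -0.489  0.09 ]
drvA [0.436 0.188 0.01 ]
drvB [0.254 0.234 0.015]
[[-0.     0.305 -0.952]
 [ 0.001 -0.952 -0.305]
 [-1.    -0.001  0.   ]]
```

View pics/c2.png

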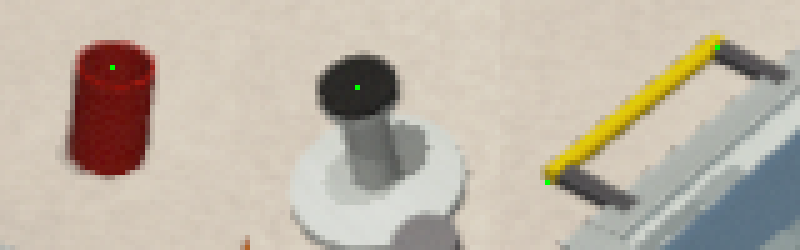

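Both views agree: the pad and cup centres land on the marks. Bay yaw is about 7.1°. I'll turn the jaw axis to the bay's x (‑79.3° about tool x) and go halfway to the cup.

```bash
cat > d.py <<'E'
# usage: d.py x y z [yaw of tool y]  -> shift of TCP in tool axes (mm), turn (deg)
import sys; from h import *
o=status.get_obs(); M=R.from_euler('xyz',o['tcp_rot'],degrees=True).as_matrix()
p=np.array([float(v) for v in sys.argv[1:4]]); d=M.T@(p-o['ee_pos'])*1000
print('shift',d.round(1),'yaw_y',np.degrees(np.arctan2(M[1,1],M[0,1])).round(2),'tcp',o['ee_pos'].round(4),'F',o['wrist_force'].round(1),'open',round(o['opening'],4),'t',o['time'],'q',o['q'].round(1),'x-axis',M[:,0].round(3))
E
python3 -m jog '0 -43 -36 -9.9; 0 -86 -73 -19.8; 0 -128 -109 -29.7; 0 -171 -146 -39.6; 0 -214 -182 -49.5; 0 -256 -219 -59.4; 0 -299 -255 -69.3; 0 -342 -292 -79.3' 1 && python3 d.py 0.518 0.312 0.12
```

```text
time: 1.1
ee_pos: [0.3417, -0.1074, 0.2074]
tcp_rot: [61.9, 90.0, -20.7]
wrist_force: [0.8, -0.6, 0.2]
opening: 0.0851
shift [  87.4  228.5 -393.4] yaw_y 7.35 tcp [ 0.3417 -0.1074  0.2074] F [ 0.8 -0.6  0.2] open 0.0851 t 1.1 q [-17.4 -21.  -13.   98.   -0.   65.2] x-axis [ 0. -0. -1.]
```

```bash
python3 -m jog '0 28 -49 0; 0 57 -98 0; 0 86 -147 0; 0 114 -196 0; 0 143 -245 0; 0 171 -294 0; 20 200 -343 0; 50 228 -392 0' && python3 d.py 0.518 0.312 0.031
```

```text
time: 2.1
ee_pos: [0.52, 0.309, 0.1579]
tcp_rot: [110.1, 89.9, 27.2]
wrist_force: [0.8, -1.2, 1.2]
opening: 0.0857
shift [126.9  -1.8  -3.2] yaw_y 7.07 tcp [0.52   0.309  0.1579] F [ 0.8 -1.2  1.2] open 0.0857 t 2.1 q [ 30.7  11.8  12.2  90.3  -0.  113.6] x-axis [ 0.001  0.001 -1.   ]
```

```bash
python3 -m jog '20 -1 -2 0; 45 -1 -3 0; 70 -1 -3 0; 95 -1 -3 0; 115 -1 -3 0; 128 -1 -3 0; 128 -1 -3 0; 128 -1 -3 0' && python3 d.py 0.518 0.312 0.028; python3 -c "
from h import *
c=snap('scene','s1.png'); t=snap('top','t1.png')
f=lambda c,x,y,w,h:cv2.resize(cv2.cvtColor(c['color'],cv2.COLOR_RGB2BGR)[y:y+h,x:x+w],None,fx=4,fy=4,interpolation=cv2.INTER_CUBIC)
cv2.imwrite('pics/c3.png',np.hstack([f(c,350,120,100,100),f(t,110,200,100,100)]))"
```

```text
time: 3.1
ee_pos: [0.5182, 0.3098, 0.031]
tcp_rot: [112.6, 89.9, 29.7]
wrist_force: [0.0, -0.5, -0.1]
opening: 0.0854
shift [ 3.   0.1 -2.2] yaw_y 7.05 tcp [0.5182 0.3098 0.031 ] F [ 0.  -0.5 -0.1] open 0.0854 t 3.1 q [ 30.9  12.4  -1.1  76.4  -0.  113.8] x-axis [ 0.001  0.    -1.   ]
```

View pics/c3.png

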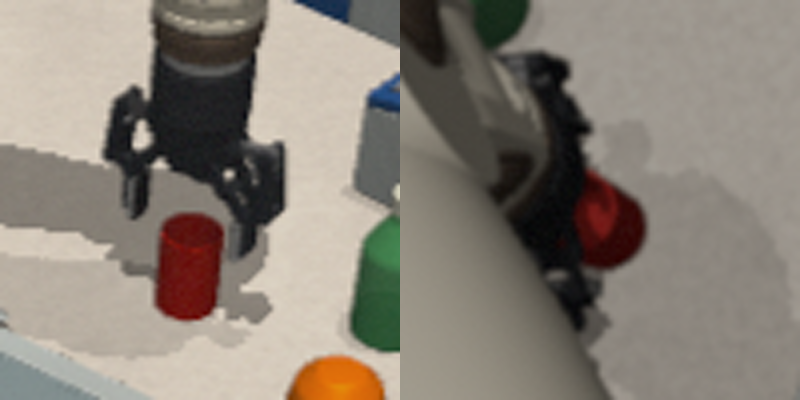

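```bash
python3 - <<'E'
from h import *
c=load('s1'); t=load('t1'); p=status.get_obs()['ee_pos']; n=np.array([.9925,.1227,0])
for z in (0,.013,.03,.045): print(z, w2px(c,[p+n*.05+[0,0,z],p-n*.05+[0,0,z]]).round(1).tolist(), w2px(t,[p+n*.05+[0,0,z],p-n*.05+[0,0,z]]).round(1).tolist())
print(w2px(c,[[.518,.312,.07],[.518,.312,0]]))
for nm,uv in(('near',(410,184)),('far',(384,174))):
  for z in(.03,.045,.06):print(nm,z,px2w(c,uv,z).round(3))
E
```

```text
0 [[409.6, 194.1], [382.5, 182.4]] [[157.7, 233.6], [160.2, 276.3]]
0.013 [[410.0, 190.7], [382.7, 179.1]] [[156.0, 232.5], [158.6, 275.6]]
0.03 [[410.5, 186.3], [383.1, 174.7]] [[153.9, 231.0], [156.4, 274.7]]
0.045 [[411.0, 182.4], [383.4, 170.8]] [[151.9, 229.6], [154.4, 273.9]]
[[397.16584676 177.78157158]
 [395.37288045 195.64461167]]
near 0.03 [0.536 0.359 0.03 ]
near 0.045 [0.547 0.342 0.045]
near 0.06 [0.559 0.326 0.06 ]
far 0.03 [0.442 0.343 0.03 ]
far 0.045 [0.455 0.326 0.045]
far 0.06 [0.467 0.31  0.06 ]
```

The picture shows the tips straddling the cup laterally, but they look about 18 mm higher than nominal (near tip about (410,184)). I'll go 13 mm lower, which is safe either way, and then close gently.

```bash
python3 -m jog '7 0 -1 0; 13 0 -2 0; 13 0 -2 0; 13 0 -2 0; 13 0 -2 0; 13 0 -2 0; 13 0 -2 0; 13 0 -2 0' && python3 -m jog '0 0 0 0; 0 0 0 0; 0 0 0 0; 0 0 0 0; 0 0 0 0; 0 0 0 0; 0 0 0 0; 0 0 0 0' 0 30 && python3 d.py 0.518 0.312 0.018; python3 -c "
from h import *
c=snap('scene','s2.png'); 
f=lambda c,x,y,w,h:cv2.resize(cv2.cvtColor(c['color'],cv2.COLOR_RGB2BGR)[y:y+h,x:x+w],None,fx=6,fy=6,interpolation=cv2.INTER_CUBIC)
cv2.imwrite('pics/c4.png',f(c,355,130,85,80))"
```

```text
time: 4.2
ee_pos: [0.5176, 0.3116, 0.0172]
tcp_rot: [131.2, 90.0, 48.2]
wrist_force: [0.7, -1.0, -0.3]
opening: 0.0854
time: 5.2
ee_pos: [0.5177, 0.3117, 0.0173]
tcp_rot: [116.2, 90.0, 33.3]
wrist_force: [-0.2, 0.1, 4.5]
opening: 0.0481
shift [-0.7  0.3 -0.3] yaw_y 7.05 tcp [0.5177 0.3117 0.0173] F [-0.2  0.1  4.5] open 0.0481 t 5.2 q [ 31.   12.9  -2.1  75.    0.  114. ] x-axis [ 0.  0. -1.]
```

View pics/c4.png

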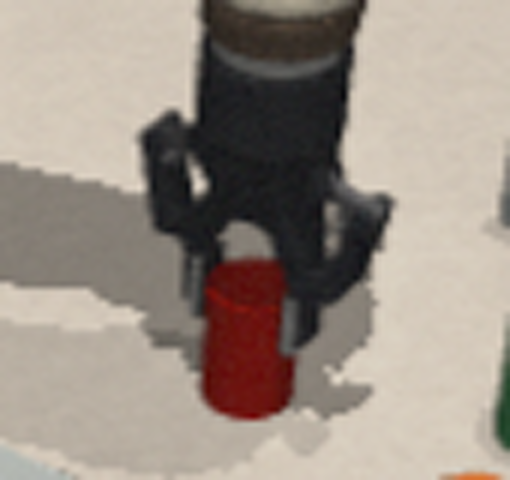

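The cup is gripped squarely (finger tips at about mid height, opening 48 mm). Now I'll lift it and carry it over the bay.

```bash
python3 -m jog '-10 0 0 0; -30 0 0 0; -60 0 0 0; -90 0 0 0; -120 0 0 0; -150 0 5 0; -180 -3 20 0; -195 -8 45 0' && python3 -m jog '0 -7 40 0; 0 -14 82 0; 0 -21 124 0; 0 -28 168 0; 0 -35 212 0; 0 -42 256 0; 0 -49 300 0; 0 -56 342 0' && python3 d.py 0.490 -0.337 0.21
```

```text
time: 6.25
ee_pos: [0.5152, 0.2656, 0.2135]
tcp_rot: [107.3, 89.9, 24.5]
wrist_force: [-0.4, 0.1, -2.1]
opening: 0.0481
time: 7.25
ee_pos: [0.5003, -0.0825, 0.2116]
tcp_rot: [-98.2, 89.9, 178.8]
wrist_force: [0.7, 0.2, -1.5]
opening: 0.0483
shift [  1.6 -41.3 251.4] yaw_y 7.01 tcp [ 0.5003 -0.0825  0.2116] F [ 0.7  0.2 -1.5] open 0.0483 t 7.25 q [-9.4 -0.8  4.6 95.4 -0.  73.6] x-axis [-0.001  0.    -1.   ]
```

```bash
python3 -m jog '0 -6 40 0; 0 -13 82 0; 0 -20 124 0; 0 -27 164 0; 0 -34 204 0; 0 -39 236 0; 0 -41 249 0; 0 -41 250 0' && python3 d.py 0.490 -0.337 0.105 && python3 -m jog '10 0 0 0; 30 0 0 0; 55 0 0 0; 80 0 0 0; 95 0 0 0; 103 0 0 0; 103 0 0 0; 103 0 0 0' && python3 d.py 0.490 -0.337 0.099;  python3 -c "
from h import *
c=snap('scene','s3.png'); t=snap('top','t3.png')
f=lambda c,x,y,w,h:cv2.resize(cv2.cvtColor(c['color'],cv2.COLOR_RGB2BGR)[y:y+h,x:x+w],None,fx=6,fy=6,interpolation=cv2.INTER_CUBIC)
cv2.imwrite('pics/c5.png',np.hstack([f(c,190,240,65,80),f(t,410,230,65,80)]))"
```

```text
time: 8.25
ee_pos: [0.4908, -0.3338, 0.2116]
tcp_rot: [-135.6, 89.9, 141.4]
wrist_force: [-0.3, 0.7, -2.2]
opening: 0.0482
shift [106.6  -1.1   3.2] yaw_y 6.97 tcp [ 0.4908 -0.3338  0.2116] F [-0.3  0.7 -2.2] open 0.0482 t 8.25 q [-34.2  11.3  17.6  96.4   0.   48.8] x-axis [-0.001  0.001 -1.   ]
time: 9.25
ee_pos: [0.4919, -0.3337, 0.1101]
tcp_rot: [50.2, 89.9, -32.7]
wrist_force: [-0.6, -0.2, -1.8]
opening: 0.0483
shift [11.1 -2.4  3.1] yaw_y 7.05 tcp [ 0.4919 -0.3337  0.1101] F [-0.6 -0.2 -1.8] open 0.0483 t 9.25 q [-34.1  10.1   5.   84.8   0.   48.8] x-axis [ 0.001 -0.001 -1.   ]
```

View pics/c5.png

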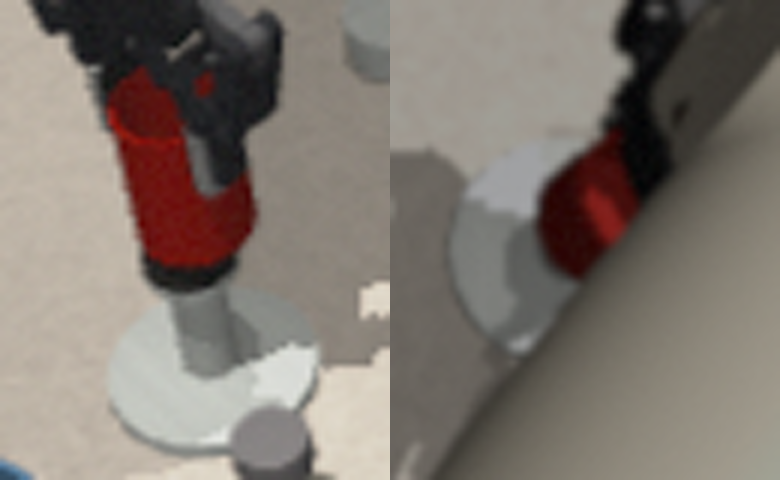

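The cup is upright about 13 mm above the pad, and 3–4 mm off nominal laterally. I'll correct that and lower it.

```bash
python3 -m jog '0 -1 2 0; 3 -2 3 0; 6 -2 3 0; 9 -2 3 0; 11 -2 3 0; 12 -2 3 0; 12 -2 3 0; 12 -2 3 0' && python3 d.py 0.490 -0.337 0.0975;  python3 -c "
from h import *
p=status.get_obs()['ee_pos']
c=snap('scene','s4.png')
e=p.copy(); e[2]-=.0173
print(w2px(c,[e,e+[0,0,.07],[.4903,-.3373,.08]]).round(1).tolist())
f=lambda c,x,y,w,h:cv2.resize(cv2.cvtColor(c['color'],cv2.COLOR_RGB2BGR)[y:y+h,x:x+w],None,fx=8,fy=8,interpolation=cv2.INTER_CUBIC)
cv2.imwrite('pics/c6.png',f(c,190,240,65,70))"
```

```text
time: 10.35
ee_pos: [0.49, -0.3367, 0.0973]
tcp_rot: [42.0, 90.0, -40.9]
wrist_force: [-1.1, -0.0, 0.5]
opening: 0.0484
shift [-0.2  0.   0.3] yaw_y 7.05 tcp [ 0.49   -0.3367  0.0973] F [-1.1 -0.   0.5] open 0.0484 t 10.35 q [-34.5  10.3   3.8  83.5  -0.   48.5] x-axis [ 0. -0. -1.]
[[221.3, 281.6], [216.9, 261.7], [221.2, 281.8]]
```

View pics/c6.png

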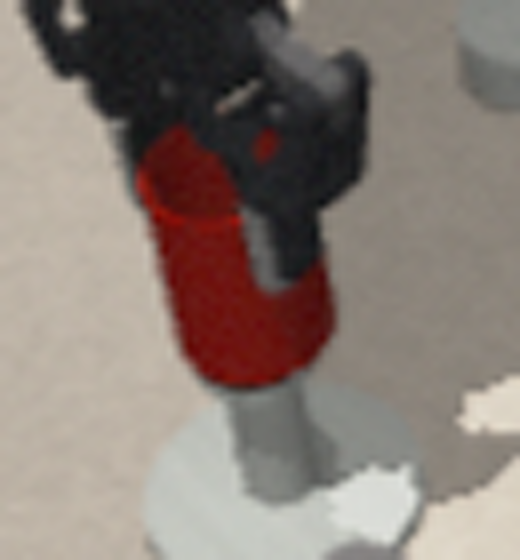

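Contact is felt (wrist Fz rose from −1.9 to +0.5 N) and the cup's base projects onto the pad centre. I'll release and then retreat upward slowly.

```bash
python3 -m jog '0 0 0 0; 0 0 0 0; 0 0 0 0; 0 0 0 0; 0 0 0 0; 0 0 0 0; 0 0 0 0; 0 0 0 0' 1 && python3 -m jog '-5 0 0 0; -15 0 0 0; -30 0 0 0; -50 0 0 0; -75 0 0 0; -100 0 0 0; -120 0 0 0; -130 0 0 0'  && python3 d.py 0.4713 -0.0447 0.22
```

```text
time: 11.4
ee_pos: [0.49, -0.3367, 0.0971]
tcp_rot: [140.7, 90.0, 57.8]
wrist_force: [-0.1, -0.5, -0.3]
opening: 0.0852
time: 12.4
ee_pos: [0.4903, -0.3369, 0.2293]
tcp_rot: [48.7, 89.9, -34.2]
wrist_force: [-0.4, -0.2, 0.3]
opening: 0.0856
shift [   8.9   17.  -292.3] yaw_y 7.05 tcp [ 0.4903 -0.3369  0.2293] F [-0.4 -0.2  0.3] open 0.0856 t 12.4 q [-34.5  11.8  20.1  98.2   0.   48.5] x-axis [ 0.002 -0.001 -1.   ]
```

```bash
python3 -m jog '0 2 -40 0; 0 4 -80 0; 0 7 -120 0; 0 10 -160 0; 0 12 -200 0; 0 15 -240 0; 0 17 -275 0; 0 17 -292 0' 0.35 && python3 -m jog '15 0 0 0; 35 0 0 0; 55 0 0 0; 70 0 0 0; 80 0 0 0; 80 0 0 0; 80 0 0 0; 80 0 0 0'  && python3 d.py 0.4713 -0.0447 0.101; python3 -c "
from h import *
c=snap('scene','s5.png'); t=snap('top','t5.png')
f=lambda c,x,y,w,h,k:cv2.resize(cv2.cvtColor(c['color'],cv2.COLOR_RGB2BGR)[y:y+h,x:x+w],None,fx=k,fy=k,interpolation=cv2.INTER_CUBIC)
cv2.imwrite('pics/c7.png',np.hstack([f(c,265,150,80,100,5),f(c,185,230,80,100,5)]))"
```

```text
time: 13.4
ee_pos: [0.4708, -0.0434, 0.2274]
tcp_rot: [88.9, 90.0, 6.0]
wrist_force: [0.8, 0.3, 0.6]
opening: 0.03
time: 14.4
ee_pos: [0.4713, -0.0448, 0.1478]
tcp_rot: [77.2, 89.9, -5.8]
wrist_force: [0.6, -0.3, -0.8]
opening: 0.03
shift [46.8 -0.1 -0.1] yaw_y 7.05 tcp [ 0.4713 -0.0448  0.1478] F [ 0.6 -0.3 -0.8] open 0.03 t 14.4 q [-5.4 -6.4 -7.8 88.5 -0.  77.5] x-axis [ 0.001 -0.    -1.   ]
```

View pics/c7.png

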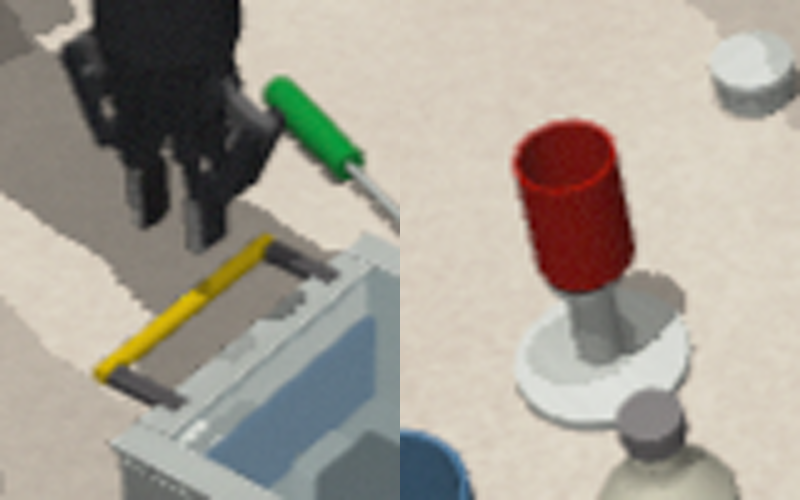

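The cup stands upright on the pad on its own. The fingers hang centred about 45 mm above the bar's middle. I'll descend with the 30 mm opening and close on the bar.

```bash
python3 -m jog '10 0 0 0; 22 0 0 0; 34 0 0 0; 44 0 0 0; 50 0 0 0; 50 0 0 0; 50 0 0 0; 50 0 0 0' && python3 -m jog '0 0 0 0; 0 0 0 0; 0 0 0 0; 0 0 0 0; 0 0 0 0; 0 0 0 0; 0 0 0 0; 0 0 0 0' 0 40 && python3 d.py 0.4713 -0.0447 0.101; python3 -c "
from h import *
c=snap('scene','s6.png')
f=lambda c,x,y,w,h,k:cv2.resize(cv2.cvtColor(c['color'],cv2.COLOR_RGB2BGR)[y:y+h,x:x+w],None,fx=k,fy=k,interpolation=cv2.INTER_CUBIC)
cv2.imwrite('pics/c8.png',f(c,265,150,80,80,6))
o=status.get_obs(); M=R.from_euler('xyz',o['tcp_rot'],degrees=True).as_matrix()
n=np.array([.9923,.124,0]); 
for a in np.radians(np.arange(0,53,2.5)):
  d=n*.225*(1-np.cos(a))+[0,0,.225*np.sin(a)]; print(round(np.degrees(a),1),(M.T@d*1000).round(1))"
```

```text
time: 15.5
ee_pos: [0.4712, -0.0448, 0.0976]
tcp_rot: [79.9, 90.0, -3.1]
wrist_force: [-0.3, -0.5, -1.1]
opening: 0.0302
time: 16.5
ee_pos: [0.4723, -0.0447, 0.0978]
tcp_rot: [87.7, 89.8, 4.8]
wrist_force: [5.7, 1.3, 0.5]
opening: 0.009
shift [-3.2 -1.  -0.1] yaw_y 7.06 tcp [ 0.4723 -0.0447  0.0978] F [5.7 1.3 0.5] open 0.009 t 16.5 q [ -5.4  -6.3 -13.2  82.9   0.   77.5] x-axis [ 0.003  0.    -1.   ]
0.0 [0. 0. 0.]
2.5 [-9.8  0.2  0. ]
5.0 [-19.6   0.9   0. ]
7.5 [-29.4   2.    0. ]
10.0 [-39.1   3.5   0. ]
12.5 [-48.7   5.5  -0. ]
15.0 [-58.2   7.8  -0. ]
17.5 [-67.6  10.6  -0. ]
20.0 [-76.9  13.8  -0. ]
22.5 [-86.1  17.4  -0. ]
25.0 [-95.   21.4  -0. ]
27.5 [-103.8   25.7   -0. ]
30.0 [-112.4   30.5   -0. ]
32.5 [-120.8   35.6   -0. ]
35.0 [-128.9   41.1   -0. ]
37.5 [-136.8   46.9   -0. ]
40.0 [-144.5   53.1   -0. ]
42.5 [-151.8   59.5   -0. ]
45.0 [-1.589e+02  6.640e+01 -1.000e-01]
47.5 [-1.657e+02  7.350e+01 -1.000e-01]
50.0 [-1.721e+02  8.090e+01 -1.000e-01]
52.5 [-1.783e+02  8.850e+01 -1.000e-01]
```

View pics/c8.png

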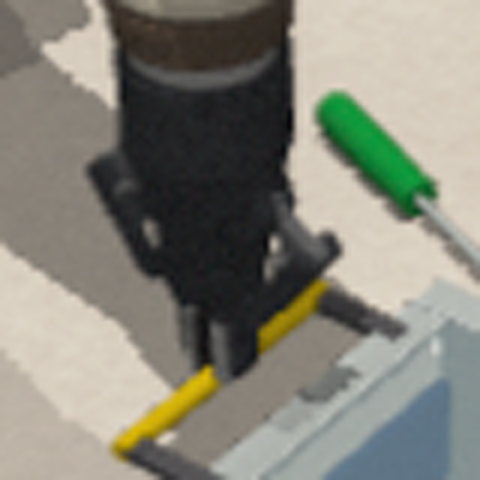

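The fingers hold the bar at its middle (opening 9 mm). I'll lift along the arc, first 10° with a force check.

```bash
python3 -m jog '-3 0 0 0; -8 0 0 0; -14 0 0 0; -20 1 0 0; -26 1.5 0 0; -32 2.5 0 0; -37 3 0 0; -39 3.5 0 0' && python3 d.py 0.4713 -0.0447 0.101
```

```text
time: 17.55
ee_pos: [0.4745, -0.0443, 0.1364]
tcp_rot: [29.7, 90.0, -53.3]
wrist_force: [-0.4, 0.2, 0.5]
opening: -0.0001
shift [35.4 -3.2 -0. ] yaw_y 7.05 tcp [ 0.4745 -0.0443  0.1364] F [-0.4  0.2  0.5] open -0.0001 t 17.55 q [-5.3 -5.9 -8.6 87.3 -0.  77.6] x-axis [ 0. -0. -1.]
```

The opening reads 0, so the bar slipped out: the real tips sit higher than nominal and I held it only by the tips. I'll raise, reopen and regrip about 17 mm deeper. I'll also check numerically that the guard fell back closed.

```bash
python3 -m jog '-5 0 0 0; -12 -1 0 0; -20 -1.5 0 0; -25 -1.5 0 0; -25 -1.5 0 0; -25 -1.5 0 0; -25 -1.5 0 0; -25 -1.5 0 0' && python3 -m jog '0 0 0 0; 0 0 0 0; 0 0 0 0; 0 0 0 0; 0 0 0 0; 0 0 0 0; 0 0 0 0; 0 0 0 0' 0.35 && python3 d.py 0.473 -0.0445 0.080; python3 -c "
from h import *
c=snap('scene','s7.png')
for d in(load('s5'),c):
  h=cv2.cvtColor(d['color'],cv2.COLOR_RGB2HSV); m=cv2.inRange(h,(22,150,90),(34,255,255)); m[:180]=0;m[240:]=0;m[:,:270]=0;m[:,330:]=0
  ys,xs=np.nonzero(m); print(len(xs),xs.min(),ys[xs.argmin()],xs.max(),ys[xs.argmax()])
f=lambda c,x,y,w,h,k:cv2.resize(cv2.cvtColor(c['color'],cv2.COLOR_RGB2BGR)[y:y+h,x:x+w],None,fx=k,fy=k,interpolation=cv2.INTER_CUBIC)
cv2.imwrite('pics/c9.png',f(c,265,150,80,80,6))"
```

```text
time: 18.55
ee_pos: [0.4729, -0.0445, 0.161]
tcp_rot: [-106.2, 90.0, 170.8]
wrist_force: [-0.3, -0.5, -0.0]
opening: 0.0001
time: 19.55
ee_pos: [0.473, -0.0445, 0.1611]
tcp_rot: [-79.6, 90.0, -162.5]
wrist_force: [0.4, 0.3, 0.3]
opening: 0.0298
shift [81.1  0.1 -0. ] yaw_y 7.05 tcp [ 0.473  -0.0445  0.1611] F [0.4 0.3 0.3] open 0.0298 t 19.55 q [-5.4 -6.  -5.9 90.  -0.  77.6] x-axis [-0. -0. -1.]
166 284 223 318 197
167 284 223 318 197
```

The guard is closed and unchanged. I'll descend deeper and grip harder.

```bash
python3 -m jog '12 0 0 0; 28 0 0 0; 44 0 0 0; 60 0 0 0; 72 0 0 0; 80 0 0 0; 81 0 0 0; 81 0 0 0' && python3 -m jog '0 0 0 0; 0 0 0 0; 0 0 0 0; 0 0 0 0; 0 0 0 0; 0 0 0 0; 0 0 0 0; 0 0 0 0' 0 60 && python3 d.py 0.473 -0.0445 0.080; python3 -c "
from h import *
c=snap('scene','s8.png')
f=lambda c,x,y,w,h,k:cv2.resize(cv2.cvtColor(c['color'],cv2.COLOR_RGB2BGR)[y:y+h,x:x+w],None,fx=k,fy=k,interpolation=cv2.INTER_CUBIC)
cv2.imwrite('pics/c10.png',f(c,265,150,80,80,7))"
```

```text
time: 20.6
ee_pos: [0.4732, -0.0446, 0.0805]
tcp_rot: [75.7, 90.0, -7.2]
wrist_force: [0.3, 0.6, 0.2]
opening: 0.0297
time: 21.6
ee_pos: [0.4723, -0.0447, 0.0808]
tcp_rot: [-70.7, 89.9, -153.7]
wrist_force: [-6.1, -1.4, 5.3]
opening: 0.01
shift [ 0.8  0.7 -0.1] yaw_y 7.05 tcp [ 0.4723 -0.0447  0.0808] F [-6.1 -1.4  5.3] open 0.01 t 21.6 q [ -5.4  -5.9 -14.8  81.2  -0.   77.6] x-axis [-0.001 -0.    -1.   ]
```

View pics/c10.png

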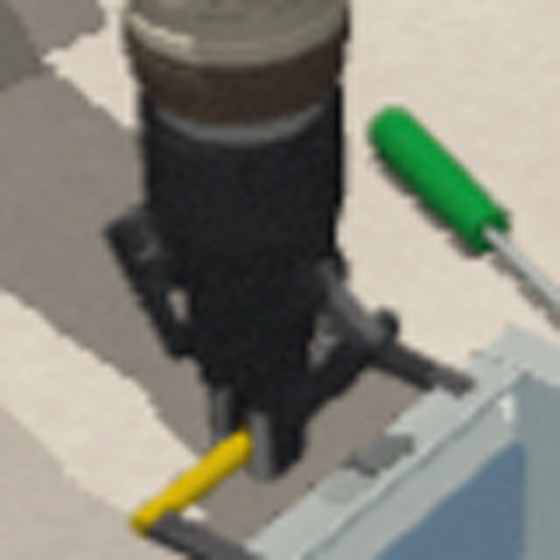

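The bar now sits well inside the pads, with the tips below it. I'll lift the first 10° again.

```bash
python3 -m jog '-3 0 0 0; -8 0 0 0; -14 0 0 0; -20 1 0 0; -26 1.5 0 0; -32 2.5 0 0; -37 3 0 0; -39 3.5 0 0' && python3 d.py 0.473 -0.0445 0.080
```

```text
time: 22.65
ee_pos: [0.4754, -0.0442, 0.1194]
tcp_rot: [-88.5, 89.9, -171.4]
wrist_force: [-7.5, -0.8, -2.5]
opening: 0.0096
shift [39.5 -2.3 -0. ] yaw_y 7.04 tcp [ 0.4754 -0.0442  0.1194] F [-7.5 -0.8 -2.5] open 0.0096 t 22.65 q [ -5.3  -5.7 -10.3  85.5  -0.   77.7] x-axis [-0.002 -0.    -1.   ]
```

It holds. Continuing from 10° to 30°, then to 50°.

```bash
python3 -m jog '-9.6 2 0 0; -19 4.3 0 0; -28.5 7 0 0; -38 10.3 0 0; -47 14 0 0; -56 18 0 0; -65 22 0 0; -73.3 27 0 0' && python3 d.py 0.473 -0.0445 0.080
```

```text
time: 23.65
ee_pos: [0.5008, -0.041, 0.1935]
tcp_rot: [-89.9, 89.8, -172.9]
wrist_force: [-20.3, -3.6, 6.6]
opening: 0.0097
shift [ 1.136e+02 -2.750e+01  1.000e-01] yaw_y 7.03 tcp [ 0.5008 -0.041   0.1935] F [-20.3  -3.6   6.6] open 0.0097 t 23.65 q [-4.6 -1.5  1.8 93.6 -0.1 78.3] x-axis [-0.004 -0.001 -1.   ]
```

```bash
python3 -m jog '-8.4 4 0 0; -16.5 8.6 0 0; -24.4 14 0 0; -32 20 0 0; -39.4 26 0 0; -46.5 33 0 0; -53.3 40 0 0; -59.7 47 0 0' && python3 d.py 0.473 -0.0445 0.080 && python3 -c "
from h import *
c=snap('scene','s9.png');t=snap('top','t9.png')
f=lambda c,x,y,w,h,k:cv2.resize(cv2.cvtColor(c['color'],cv2.COLOR_RGB2BGR)[y:y+h,x:x+w],None,fx=k,fy=k,interpolation=cv2.INTER_CUBIC)
cv2.imwrite('pics/c11.png',f(c,190,120,200,180,4)[:600])"
```

```text
time: 24.65
ee_pos: [0.5485, -0.0349, 0.2545]
tcp_rot: [-102.7, 90.0, 174.3]
wrist_force: [-13.0, -1.1, 11.1]
opening: 0.0097
shift [174.5 -76.    0.3] yaw_y 7.05 tcp [ 0.5485 -0.0349  0.2545] F [-13.   -1.1  11.1] open 0.0097 t 24.65 q [ -3.6   6.3  16.8 100.5   0.   79.3] x-axis [-0.001  0.    -1.   ]
```

View pics/c11.png

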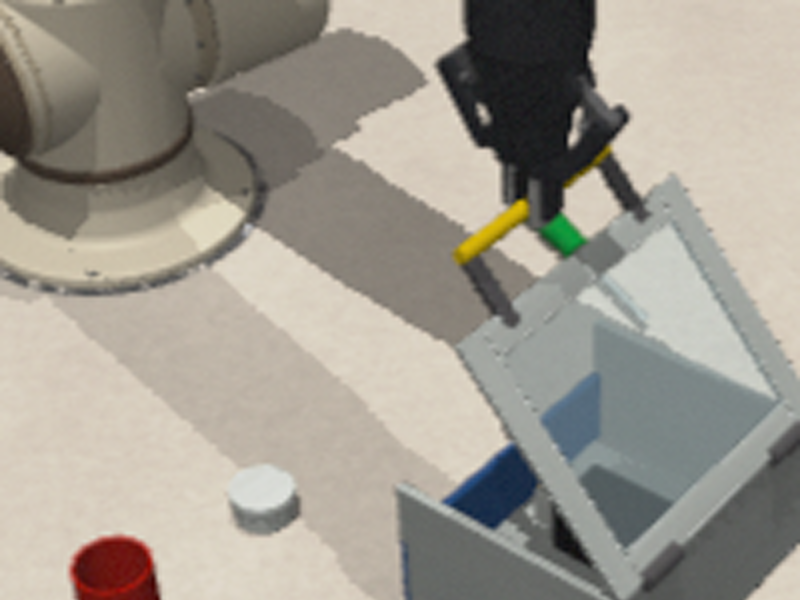

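The guard is open with the bar in the fingers: left bar end at about (305.4,183.6), right end at about (341.6,158.6). The cup is still in place. I'll work out the angle from the bar ends.

```bash
python3 - <<'E'
from h import *
c=load('s9'); n=np.array([.9923,.124,0]); y=np.array([-.124,.9923,0]); H=np.array([.4713,-.0447,.12])+.225*n
for a in range(42,58,2):
  r=np.radians(a); b=H-n*.225*np.cos(r)+[0,0,.225*np.sin(r)]
  print(a,b.round(4),w2px(c,[b-y*.072,b+y*.072]).round(1).tolist())
h=cv2.cvtColor(c['color'],cv2.COLOR_RGB2HSV); m=cv2.inRange(h,(22,150,90),(34,255,255)); m[:150]=0;m[200:]=0;m[:,:295]=0;m[:,360:]=0
ys,xs=np.nonzero(m); print(len(xs),xs.min(),ys[xs.argmin()],xs.max(),ys[xs.argmax()])
E
```

```text
42 [ 0.5286 -0.0375  0.2706] [[298.2, 188.2], [334.6, 160.8]]
44 [ 0.534  -0.0369  0.2763] [[299.8, 187.1], [336.2, 159.6]]
46 [ 0.5395 -0.0362  0.2819] [[301.5, 186.0], [338.0, 158.5]]
48 [ 0.5452 -0.0355  0.2872] [[303.2, 185.1], [339.8, 157.5]]
50 [ 0.5511 -0.0347  0.2924] [[305.1, 184.3], [341.7, 156.6]]
52 [ 0.5571 -0.034   0.2973] [[307.0, 183.5], [343.7, 155.8]]
54 [ 0.5633 -0.0332  0.302 ] [[309.0, 182.9], [345.8, 155.0]]
56 [ 0.5697 -0.0324  0.3065] [[311.1, 182.3], [347.9, 154.4]]
112 303 183 342 157
```

The angle is about 50°. I'll hold for one call to settle, then check cup, bystanders and angle again before handing in.

```bash
python3 -m jog '0 0 0 0; 0 0 0 0; 0 0 0 0; 0 0 0 0; 0 0 0 0; 0 0 0 0; 0 0 0 0; 0 0 0 0' && python3 - <<'E'
from h import *
c=snap('scene','s10.png'); o=status.get_obs(); print(o['qd'].round(2),o['wrist_force'].round(1))
h=cv2.cvtColor(c['color'],cv2.COLOR_RGB2HSV); m=cv2.inRange(h,(22,150,90),(34,255,255)); m[:150]=0;m[200:]=0;m[:,:295]=0;m[:,360:]=0
ys,xs=np.nonzero(m); print('bar',xs.min(),ys[xs.argmin()],xs.max(),ys[xs.argmax()])
red=lambda d:[(v.round(1)) for v in np.argwhere(((d['color'][...,0]>80)&(d['color'][...,1]<40))[240:300,190:250]).mean(0)]
print('cup',red(load('s5')),red(c))
a=load('scene0')['color'].astype(int);b=c['color'].astype(int)
for n,(x,y,w,hh) in dict(solv=(225,308,35,60),mug=(163,315,42,55),roll=(287,305,40,40),tin=(244,234,24,20),orange=(418,205,32,32),wash=(435,165,28,45),driver=(315,163,40,40)).items():
  print(n,np.abs(a-b)[y:y+hh,x:x+w].mean().round(2))
i=np.hstack([cv2.cvtColor(c['color'],cv2.COLOR_RGB2BGR)]); cv2.imwrite('pics/fin.png',i)
E
```

```text
time: 25.75
ee_pos: [0.5487, -0.0348, 0.2549]
tcp_rot: [91.1, 89.9, 8.1]
wrist_force: [-13.5, -0.8, 11.6]
opening: 0.0095
[-0.03  0.08 -0.    0.06  0.08 -0.05] [-13.2   0.2  12. ]
bar 303 183 342 157
cup [np.float64(30.9), np.float64(29.4)] [np.float64(30.8), np.float64(29.4)]
solv 4.22
mug 3.09
roll 4.17
tin 8.25
orange 3.43
wash 3.55
driver 42.9
```

```bash
python3 -c "
from workcell import bot
print(bot.job_done())"
```

```text
the job is handed in; nothing more can be done
None
```

The rinse cup is standing on the stand, released, and I handed the job in with the gripper holding the guard's yellow bar at about 50°. It took about 26 s of the 58 s allowed. The hand-in gives no verdict.

- **Cup:** it stands upright on the pad. My camera estimate put its base within about 1 mm of the pad's centre before release. Its image did not move between release and the last picture.
- **Guard:** the bar's ends in the image match 49–50.5°, and the gripper position fits 49°. The bar's image was unchanged over the last second, with the fingers closed on it (9.5 mm opening). The wrist force was steady at about 18 N, because the gripper sits slightly off the guard's arc.
- **First grip failed:** the bar slipped out at the start of the first lift because the fingers held it only by the tips. The guard fell shut; the bar showed in the same place as before. I gripped again about 17 mm deeper and it held.
- **Bystanders:** comparing the first and last pictures showed no sign of movement for six of the seven. The check told me nothing about the screwdriver, because the arm and its shadow covered it. I saw it undisturbed shortly before the lift, and nothing went near it.
- **Missed check:** I could not view the final picture because I had used up the 12 views, so the last checks are numerical.

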